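# Close and start the jar steriliser

## Task

The little steriliser is loaded with a jar: close it and start it. Put its lid on and turn the lid to and fro until its two tabs find the notches in the collar and it drops fully home, flat; then swing the red clamp right down onto the lid, and last turn the black dial clockwise from off all the way to on. Do not knock over or push about the mug, the salt shaker, the tumbler or the jar inside.

Things in the scene. Friction and masses are not known exactly. Their poses are not given: they have to be found in the camera images.
- steriliser: round white pot, fixed to the worktop, outer diameter 140 mm, inner 116 mm, with a dark steel collar round its mouth, a black dial on a pod at its front left and a red clamp on its left (+y). Origin on the worktop under the pot's centre, z up, x away from the robot at yaw 0
- collar_top (a point): centre of the collar's flat top, 105 mm above the steriliser's origin; the lid's flange rests on it when home. Two open notches on facing sides, 20 mm wide, 7 mm deep, cut through the collar's 12 mm width. The line through them lies up to 0.45 rad either way from the pot's x axis: its angle differs each time, is not reported and must be felt or seen
- lid: loose round lid, about 0.25 kg. Origin at the centre of its underside; plug of radius 55 mm (z 0 to 12 mm), steel flange of radius 68 mm (z 12 to 19), two red tabs under the flange at +x and -x, 14 mm wide, out to radius 66 mm, z 6 to 12 (red dots above). Origin above the steriliser's: 99 mm with the tabs on the collar, 93 mm when home
- lid_grip (a point): point in the lid's black bar grip, on the lid's axis, 35 mm above its underside; the bar is 12 mm wide (lid's y), 50 mm long (lid's x) and stands from 19 to 47 mm above the underside
- clamp (a joint): angle of the red clamp arm: 0 = closed, flat over the home lid; 1.57 = upright; opens outward to 2.0. Stiff: it stays where it is left. With the lid still up on the collar it stops at about 0.17.
- clamp_hinge (a point): middle of the clamp's hinge: on the left side of the pot at its (0, 85, 115) mm, axis along the pot's x axis
- clamp_tip (a point): free end of the clamp arm, 44 mm from the hinge; the arm is 22 mm wide and 6 mm thick; closed it points to the pot's axis and ends 41 mm from it
- dial (a joint): angle of the black dial in rad: 0 = off, 1.35 = on (stop); it grows clockwise seen from above
- dial_grip (a point): point on the dial's upright axis, 94 mm above the steriliser's origin; the bar grip is 12 mm wide, 34 mm long and stands from 12 mm above this point to 16 mm below it; it lies along the pot's x axis at off and turns with the dial
- jar: small jar with a yellow lid, 49 mm wide, 66 mm high, standing in the pot; origin at the centre of its underside
- mug: striped mug at the back, 86x120x101 mm; origin at the centre of its underside
- shaker: glass salt shaker with a grey top, 44 mm wide, 90 mm high, in front of the hob; origin at the centre of its underside
- tumbler: clear glass tumbler at the back, 76 mm wide, 86 mm high; origin at the centre of its underside

How it is judged:
On the way, in this order (a step that is already met when the one before it is completed fails the run):
1. the lid has dropped home: flat, centred, flange on the collar (z of lid in the frame of steriliser between 0.089 and 0.0955 m and horizontal distance between lid and steriliser below 0.006 m and angle between lid's own z axis and vertical below 0.05 rad), for 0.2 s.
2. the clamp is down on the lid (value of joint clamp below 0.09 rad), for 0.2 s.
3. the dial is at on (value of joint dial above 1.22 rad), for 0.2 s.
At the end, for the whole second after the job is handed in: The lid lies home and at rest in the collar's notches (origin at most 95.5 mm above the steriliser's origin, within 6 mm of its axis, tilted less than 0.05 rad), the clamp is below 0.09 rad and the dial above 1.22 rad (all of step 1 and linear speed of lid below 0.02 m/s and value of joint clamp below 0.09 rad and value of joint dial above 1.22 rad); the robot touches nothing.
It fails at once if the jar in the steriliser is tipped over or taken out (angle between jar's own z axis and vertical above 0.5 rad or distance of jar from where it was at the start of the episode above 0.06 m).
It fails at once if the mug, shaker or tumbler is knocked over or pushed more than 3 cm (distance of any of mug, shaker, tumbler from where it was at the start of the episode above 0.03 m or angle between any of mug, shaker, tumbler's own z axis and vertical above 0.4 rad).
It also fails if it takes over 72 s, if anything falls off the work surface, if the arm or the gripper's body presses on something with over 40 N, if the wrist force passes 120 N, or if a joint passes its speed limit or range.

## Robot

A 6-joint arm with a two-finger parallel gripper is mounted at the origin on a cart in front of the work surface, level with it; the furniture and walls round the work are solid. World frame = base frame: x ahead of the robot, y to its left, z up, the work surface at z = 0. Lengths are in m, angles in rad, forces in N, time in s.
With the tool pointing down it reaches from about 0.35 to 0.975 m from the base axis. Payload 4.9 kg.
Tool frame: the origin (TCP) lies at the very end of the fingers, on their centre line; the grasp point (between the pads) lies 19 mm behind it; z points along the fingers, y is the line along which they close (so a half turn about z gives the same grasp; the last joint's range is limited). The gripper opens to 85 mm and grips with 20 to 120 N. Pads are 22 mm wide; open, the fingers measure 114 mm over their backs; the gripper's body (76 mm by 85 mm) begins 54 mm behind the grasp point. The pads swing forward as they close: fully open they stand 13 mm farther back than shut.
Start: joints at [1.052, 0.053, 1.613, -0, 1.476, -0.119], TCP at [0.243, 0.576, 0.231] pointing down, gripper open.
Joint ranges: [-3.01, 3.01], [-1.01, 2.22], [0.06, 2.58], [-1.02, 4.17], [0.09, 2.62], [-3.14, 3.14]. Speed limits (rad/s): [2.57, 2.57, 3.14, 3.14, 3.14, 3.14].

## Interface

Orientations are given as a unit quaternion [w, x, y, z].
In Python, from plant import manip gives the robot as it stands.
- The arm moves only by the tool send_rows, never from a script. Its argument "increments" is a list of rows, each an object of numbers: "claw": the closure, from -1 (fully open) to 1 (shut); "dx", "dy", "dz": the shift along the tool's x, y, z in units of 0.5 m (1.0 is 0.5 m); "yaw": the turn about the tool's z in units of 1.5 rad (1.0 is 1.5 rad). A call has 1 to 20 rows; each row is the pose to reach, as a shift and turn from the pose commanded when the call began, along the tool's axes at that moment; what a row does not reach only later rows make up. A row lasts 1/8 s, in which the tool goes at most 62.5 mm and 10.7 degrees, less where a joint would pass 70% of its speed; a pose out of reach is approached as far as the arm can. A call with a number of a shift or a turn outside -1 to 1 is refused whole. A call with a gripper value outside its range is refused whole. The fingers move at their own pace and stop on an object; the grip force is fixed at half the most. Time passes only in rows, so rows that repeat a pose let the fingers close. It gives the time, the measured TCP pose, the force, the opening and the grip force at its end, in the units of the state.
- manip.state(): the state, without advancing time (a new reading comes with each control period).
- manip.grab_frame(name): name is "scene" or "top" or "wrist"; returns the picture (420x560x3 uint8, red, green, blue); there is no depth.
- manip.camera_params(name): a dict with "camera_matrix" (3x3 intrinsics, pixels), "extrinsics" (4x4, takes a point from world to camera coordinates); the wrist camera has in their place "tool_from_camera" (4x4, takes a point from camera to tool coordinates, whose origin is the TCP and whose axes are the flange's). Camera axes: x right, y down, z forward; pixel columns grow to the right and rows downward; lengths in m; the calibration is good to about 2 mm. A picture is of the moment at which its call begins: read the wrist's pose just before it. camera_params takes no time and is no camera call.
- manip.job_done(): hands the job in; it is judged then, once.
The state is a dict: "time": time; "joint_pos": joint angles; "joint_vel": joint speeds; "joint_efforts": joint torques, N m; "tool_pos": TCP position; "tool_rot": TCP orientation; "contact_force": force on the tool from outside, world axes, zero at the start; "ft_torque": the same for the moment, N m; "gripper_width": opening from 0.0 (shut) to 1.0 (fully open); "grasp_force": force on a finger pad.
Only numpy, scipy, OpenCV 4.12 (cv2) and the standard library are available. Lean on these libraries where they do the work, as an engineer would, in place of code of your own. Each camera call takes 0.05 s, during which the arm holds its last target. There are 200 camera calls.

## Working session

There is one attempt and no reset: what is moved stays moved. The work goes in short steps, Python scripts to look and compute and a tool call to move; the robot and the scene stay as the last step left them, time stands still between calls to the robot, and variables do not carry over. Pictures are saved under pics/ and viewed, at most 11 in all, crops included, and the job is handed in when it is done.

Besides the shell and the picture viewer there is one more tool, called in YAML: its name, and indented under it one key for each argument. send_rows: Moves the arm, as the interface text tells. Shifts and turns lie within -1 to 1; 1 stands for 0.5 m of shift or 1.5 rad of turn. Its arguments: {"type":"object","properties":{"increments":{"type":"array","items":{"type":"object","properties":{"claw":{"type":"number"},"dx":{"type":"number"},"dy":{"type":"number"},"dz":{"type":"number"},"yaw":{"type":"number"}}}}},"required":["increments"]}

```bash
mkdir -p pics; ls
python3 - <<'E'
from plant import manip
import cv2
s=manip.state(); print({k:s[k] for k in('time','tool_pos','tool_rot','gripper_width','contact_force')})
for n in('scene','top','wrist'):
    cv2.imwrite(f'pics/{n}0.png',manip.grab_frame(n)[:,:,::-1])
    p=manip.camera_params(n); print(n,p)
E
```

```text
pics
{'time': 0.0, 'tool_pos': array([0.24299779, 0.57516832, 0.23006852]), 'tool_rot': array([-3.07255966e-04,  1.98594093e-01,  9.80081318e-01, -9.49778698e-04]), 'gripper_width': 0.9990731927275919, 'contact_force': array([-0.47152312, -0.35637612, -0.06870207])}
scene {'camera_matrix': array([[478.26892183,   0.        , 271.10027037],
       [  0.        , 478.26892183, 213.94364886],
       [  0.        ,   0.        ,   1.        ]]), 'extrinsics': array([[ 0.80967068, -0.58675384, -0.0123823 , -0.45354072],
       [-0.47250062, -0.6392064 , -0.60676053,  0.32180303],
       [ 0.34810423,  0.49712685, -0.79478824,  0.91821224],
       [ 0.        ,  0.        ,  0.        ,  1.        ]])}
top {'camera_matrix': array([[532.64176468,   0.        , 278.01462923],
       [  0.        , 532.64176468, 200.90178592],
       [  0.        ,   0.        ,   1.        ]]), 'extrinsics': array([[ 0.0265857 , -0.99964289, -0.00269939, -0.02664992],
       [-0.99613114, -0.02626585, -0.08386217,  0.57450052],
       [ 0.08376132,  0.00491848, -0.99647371,  1.60370367],
       [ 0.        ,  0.        ,  0.        ,  1.        ]])}
wrist {'camera_matrix': array([[327.55954296,   0.        , 275.46454341],
       [  0.        , 327.55954296, 208.89217055],
       [  0.        ,   0.        ,   1.        ]]), 'tool_from_camera': array([[-5.04243041e-05, -9.51744495e-01, -3.06891533e-01,
         7.80791663e-02],
       [ 9.99999998e-01, -4.10793666e-05, -3.69095976e-05,
         7.08779251e-04],
       [ 2.25215966e-05, -3.06891534e-01,  9.51744496e-01,
        -1.41138408e-01],
       [ 0.00000000e+00,  0.00000000e+00,  0.00000000e+00,
         1.00000000e+00]])}
```

View pics/top0.png

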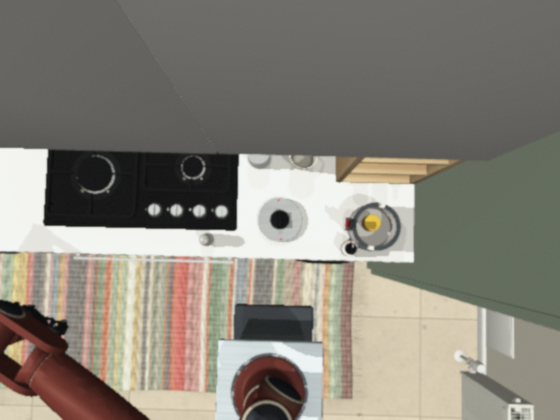

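View pics/scene0.png

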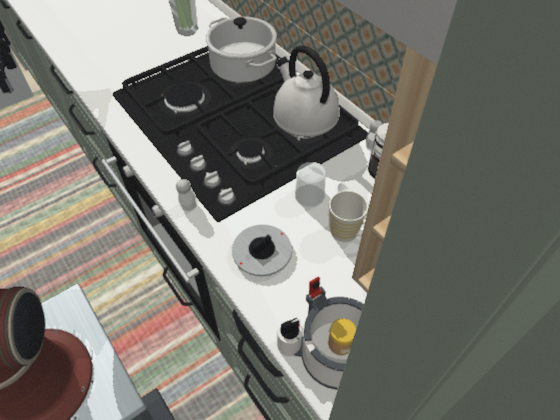

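The top picture shows the lid near (282,220), the pot near (374,226) with its dial at about (349,248) and the clamp at (349,224). The shaker is at (206,239), the tumbler at (259,160) and the mug at (302,160). Next I'll enlarge the lid and pot.

```bash
python3 - <<'E'
import cv2
i=cv2.imread('pics/top0.png')[150:270,230:430]
cv2.imwrite('pics/top0c.png',cv2.resize(i,None,fx=4,fy=4,interpolation=cv2.INTER_CUBIC))
E
cat > h.py <<'E'
import numpy as np
from plant import manip
def ray(name,u,v,z):
    p=manip.camera_params(name);K=p['camera_matrix'];E=p['extrinsics'];R=E[:3,:3];t=E[:3,3]
    c=-R.T@t;d=R.T@np.linalg.inv(K)@np.array([u,v,1.]);return c+d*(z-c[2])/d[2]
def proj(name,P):
    p=manip.camera_params(name);K=p['camera_matrix'];E=p['extrinsics']
    q=K@(E[:3,:3]@np.array(P)+E[:3,3]);return q[:2]/q[2]
E
```

```text
(no output)
```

View pics/top0c.png

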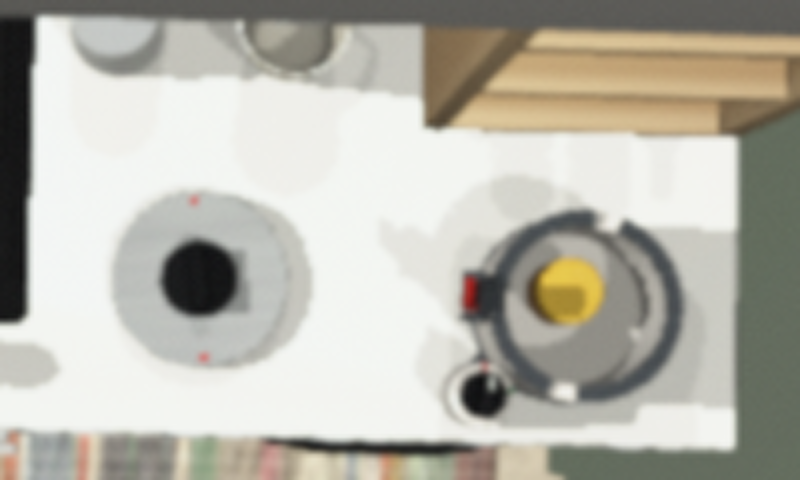

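The lid's red dots are at crop pixels (194,201) and (204,357), and the collar notches at (608,220) and (564,390). The dial is at (483,393) and the clamp's red tip at (468,293).

Run:
```python
from h import *
f=lambda u,v,z:ray('top',230+u/4-.4,150+v/4-.4,z)
a,b=f(194,201,.019),f(204,357,.019);print('dots',a,b,(a+b)/2,np.linalg.norm(a-b),'ang',np.arctan2(*(a-b)[1::-1]))
print('rim c',f(199,279,.019))
a,b=f(608,220,.105),f(564,390,.105);print('notch',a,b,(a+b)/2,np.linalg.norm(a-b),'ang',np.arctan2(*(a-b)[1::-1]))
print('collar c',f(590,305,.105),'dial',f(483,393,.105),'hinge',f(483,296,.115),'tip',f(469,293,.159))
for n,u,v in(('shaker',206,239),('tumb',259,160),('mug',302,160)):print(n,ray('top',u,v,.09))
```

```text
dots [ 0.57867516 -0.01158263  0.019     ] [ 0.45963042 -0.0223682   0.019     ] [ 0.51915279 -0.01697541  0.019     ] 0.1195323404399001 ang 0.0903543171969508
rim c [ 0.51896955 -0.01699201  0.019     ]
notch [ 0.56536282 -0.31245698  0.105     ] [ 0.44170279 -0.28205447  0.105     ] [ 0.50353281 -0.29725572  0.105     ] 0.12734251129650673 ang -0.2410742062078017
collar c [ 0.50340437 -0.3000937   0.105     ] dial [ 0.43799905 -0.22378322  0.105     ] hinge [ 0.50741251 -0.22140188  0.115     ] tip [ 0.50727143 -0.20580389  0.159     ]
shaker [0.4525046  0.19516107 0.09      ]
tumb [0.68908215 0.04756129 0.09      ]
mug [ 0.69240015 -0.07928513  0.09      ]
```

```bash
cat >> h.py <<'E'
from scipy.spatial.transform import Rotation as Ro
import cv2
def st():
    s=manip.state();return s,np.array(s['tool_pos']),Ro.from_quat(np.array(s['tool_rot'])[[1,2,3,0]]).as_matrix()
def units(P,yang=None):
    "units to move TCP to P with tool y at world angle yang (mod pi)"
    s,p,R=st();d=R.T@(np.array(P)-p)/.5;o=''
    if yang is not None:
        w=-((yang-np.arctan2(R[1,1],R[0,1])+np.pi/2)%np.pi-np.pi/2);o=w/1.5
    print('t',round(s['time'],2),'p',p.round(4),'yang',np.arctan2(R[1,1],R[0,1]).round(3),'F',np.round(s['contact_force'],1),'w',round(s['gripper_width'],3),'| units',d.round(4),'yaw',o)
def wray(uv,z,pose):
    p=manip.camera_params('wrist');T=p['tool_from_camera'];tp,R=pose
    c=tp+R@T[:3,3];d=R@T[:3,:3]@np.linalg.inv(p['camera_matrix'])@np.array([uv[0],uv[1],1.])
    return c+d*(z-c[2])/d[2]
def shot(name):
    _,p,R=st();cv2.imwrite(f'pics/{name}.png',manip.grab_frame('wrist')[:,:,::-1]);np.savez(f'pics/{name}.npz',p=p,R=R)
def load(name):
    z=np.load(f'pics/{name}.npz');return z['p'],z['R']
E
python3 -c "
from h import *
units([.519,-.017,.23],1.571+.09)"
```

```text
t 0.15 p [0.243  0.5753 0.2303] yang 1.171 F [-0.  -0.1  0.5] w 1.004 | units [-0.9695 -0.8764  0.0019] yaw -0.32662975528335875
```

send_rows:
  increments:
    - {"dx": -0.97,"dy": -0.876,"dz": 0,"yaw": -0.327,"claw": -1}
    - {"dx": -0.97,"dy": -0.876,"dz": 0,"yaw": -0.327,"claw": -1}
    - {"dx": -0.97,"dy": -0.876,"dz": 0,"yaw": -0.327,"claw": -1}
    - {"dx": -0.97,"dy": -0.876,"dz": 0,"yaw": -0.327,"claw": -1}
    - {"dx": -0.97,"dy": -0.876,"dz": 0,"yaw": -0.327,"claw": -1}
    - {"dx": -0.97,"dy": -0.876,"dz": 0,"yaw": -0.327,"claw": -1}
    - {"dx": -0.97,"dy": -0.876,"dz": 0,"yaw": -0.327,"claw": -1}
    - {"dx": -0.97,"dy": -0.876,"dz": 0,"yaw": -0.327,"claw": -1}
    - {"dx": -0.97,"dy": -0.876,"dz": 0,"yaw": -0.327,"claw": -1}
    - {"dx": -0.97,"dy": -0.876,"dz": 0,"yaw": -0.327,"claw": -1}
    - {"dx": -0.97,"dy": -0.876,"dz": 0,"yaw": -0.327,"claw": -1}
    - {"dx": -0.97,"dy": -0.876,"dz": 0,"yaw": -0.327,"claw": -1}
    - {"dx": -0.97,"dy": -0.876,"dz": 0,"yaw": -0.327,"claw": -1}
    - {"dx": -0.97,"dy": -0.876,"dz": 0,"yaw": -0.327,"claw": -1}

```text
time: 1.9
tool_pos: [0.5191, -0.0154, 0.2312]
tool_rot: [-0.0, -0.046, 0.999, 0.0]
contact_force: [0.3, 0.1, 0.8]
gripper_width: 0.998
grasp_force: 0.0
```

```bash
python3 -c "
from h import *
shot('w1');units([.519,-.017,.23],1.571+.09)"
```

```text
t 1.95 p [ 0.5192 -0.0155  0.2313] yang 1.663 F [-0.2  0.1 -0.1] w 1.0 | units [ 0.0007 -0.003   0.0026] yaw 0.0014422862259242386
```

View pics/w1.png

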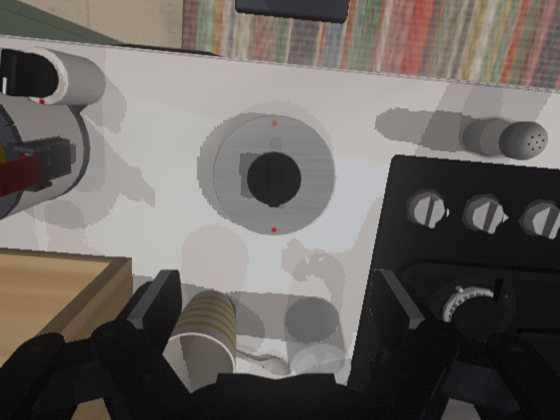

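The wrist picture shows the lid's dots at (275,123) and (274,230), the flange centre at (274,175), and the shelf at lower left.

Run:
```python
from h import *
P=load('w1')
for z in(.019,):
    a=wray((274.5,230),z,P);b=wray((274.5,123),z,P);print(a,b,(a+b)/2,np.linalg.norm(a-b),np.arctan2(*(a-b)[1::-1]))
print(wray((274,175),.019,P))
m=(a+b)/2
units([m[0],m[1],.017],1.571+np.arctan2(*(a-b)[1::-1]))
i=cv2.imread('pics/w1.png')[100:260,190:360];t=cv2.imread('pics/scene0.png')[210:300,215:310]
cv2.imwrite('pics/c2.png',np.hstack([cv2.resize(i,(400,376)),cv2.resize(t,(397,376),interpolation=cv2.INTER_CUBIC)]))
```

```text
[ 0.58069757 -0.01048352  0.019     ] [ 0.46121709 -0.02142557  0.019     ] [ 0.52095733 -0.01595455  0.019     ] 0.11998046661903691 0.09132554450428611
[ 0.51629221 -0.01693249  0.019     ]
t 1.95 p [ 0.5192 -0.0155  0.2313] yang 1.663 F [-0.2  0.1 -0.1] w 1.0 | units [-0.0034 -0.0013  0.4286] yaw 0.0005585898897334888
```

View pics/c2.png

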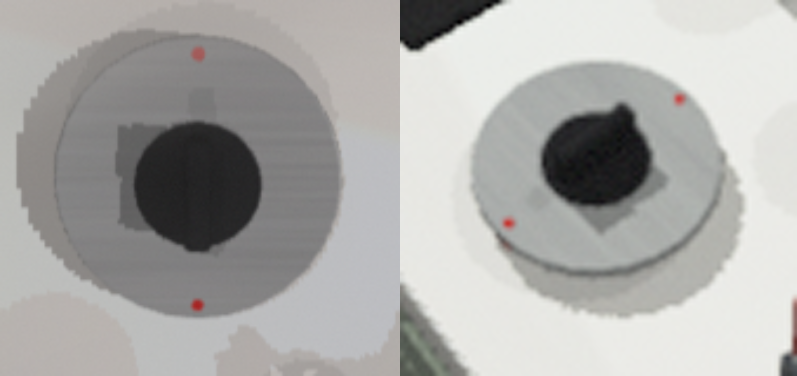

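The grip bar lies along the line of the dots, as expected. I'll descend to it now.

send_rows:
  increments:
    - {"dx": -0.002,"dy": -0.001,"dz": 0.3,"claw": -1}
    - {"dx": -0.002,"dy": -0.001,"dz": 0.3,"claw": -1}
    - {"dx": -0.002,"dy": -0.001,"dz": 0.34,"claw": -1}
    - {"dx": -0.002,"dy": -0.001,"dz": 0.36,"claw": -0.5}
    - {"dx": -0.002,"dy": -0.001,"dz": 0.38,"claw": -0.2}
    - {"dx": -0.002,"dy": -0.001,"dz": 0.4,"claw": -0.2}
    - {"dx": -0.002,"dy": -0.001,"dz": 0.408,"claw": 0}
    - {"dx": -0.002,"dy": -0.001,"dz": 0.408,"claw": 0.3}
    - {"dx": -0.002,"dy": -0.001,"dz": 0.408,"claw": 1}
    - {"dx": -0.002,"dy": -0.001,"dz": 0.408,"claw": 1}
    - {"dx": -0.002,"dy": -0.001,"dz": 0.408,"claw": 1}
    - {"dx": -0.002,"dy": -0.001,"dz": 0.408,"claw": 1}

```text
invalid input
```

send_rows:
  increments:
    - {"dx": -0.002,"dy": -0.001,"dz": 0.3,"yaw": 0,"claw": -1}
    - {"dx": -0.002,"dy": -0.001,"dz": 0.3,"yaw": 0,"claw": -1}
    - {"dx": -0.002,"dy": -0.001,"dz": 0.34,"yaw": 0,"claw": -1}
    - {"dx": -0.002,"dy": -0.001,"dz": 0.36,"yaw": 0,"claw": -0.5}
    - {"dx": -0.002,"dy": -0.001,"dz": 0.38,"yaw": 0,"claw": -0.2}
    - {"dx": -0.002,"dy": -0.001,"dz": 0.4,"yaw": 0,"claw": -0.2}
    - {"dx": -0.002,"dy": -0.001,"dz": 0.408,"yaw": 0,"claw": 0}
    - {"dx": -0.002,"dy": -0.001,"dz": 0.408,"yaw": 0,"claw": 0.3}
    - {"dx": -0.002,"dy": -0.001,"dz": 0.408,"yaw": 0,"claw": 1}
    - {"dx": -0.002,"dy": -0.001,"dz": 0.408,"yaw": 0,"claw": 1}
    - {"dx": -0.002,"dy": -0.001,"dz": 0.408,"yaw": 0,"claw": 1}
    - {"dx": -0.002,"dy": -0.001,"dz": 0.408,"yaw": 0,"claw": 1}

```text
time: 3.45
tool_pos: [0.5213, -0.0172, 0.0282]
tool_rot: [0.001, -0.045, 0.999, -0.0]
contact_force: [-0.1, -1.0, 5.5]
gripper_width: 0.124
grasp_force: 62.4
```

Grasped: the width is about 11 mm and the grip force 62 N. Next I'll fit the collar circle and the notch angle from the stored top picture.

Run:
```python
from h import *
from scipy.optimize import minimize
g=cv2.cvtColor(cv2.imread('pics/top0.png'),cv2.COLOR_BGR2GRAY).astype(np.float32)
def samp(c,r,th):
    P=np.stack([c[0]+r*np.cos(th),c[1]+r*np.sin(th),np.full_like(th,.105)],-1).reshape(-1,3)
    uv=np.array([proj('top',q) for q in P],np.float32)
    return cv2.remap(g,uv[:,0].reshape(1,-1),uv[:,1].reshape(1,-1),cv2.INTER_LINEAR)[0].reshape(th.shape)
th=np.linspace(-np.pi,np.pi,90,endpoint=False)
R,T=np.meshgrid(np.array([.060,.064,.068]),th)
f=lambda c:np.minimum(samp(c,R,T),130).mean()
best=min(((f((x,y)),x,y) for x in np.arange(.495,.513,.002) for y in np.arange(-.308,-.289,.002)))
r=minimize(f,best[1:],method='Nelder-Mead',options=dict(xatol=2e-4,initial_simplex=[best[1:],(best[1]+.002,best[2]),(best[1],best[2]+.002)]));c=r.x;print(best,c,r.fun)
t=np.linspace(-np.pi,np.pi,360,endpoint=False);R,T=np.meshgrid(np.array([.061,.064,.067]),t)
pr=samp(c,R,T).mean(1)
for lo,hi in((-.6,.6),(np.pi-.6,np.pi+.6)):
    m=[(a,v) for a,v in zip(np.r_[t,t+2*np.pi],np.r_[pr,pr]) if lo<a<hi]
    a,v=np.array(m).T;w=np.clip(v-120,0,None);print('notch ang',(a*w).sum()/w.sum(),'width',(a[w>0].min(),a[w>0].max()),v.max())
b=cv2.imread('pics/top0.png').astype(int);m=(b[...,2]-b[...,1]>70)&(b[...,2]-b[...,0]>70)
ys,xs=np.nonzero(m[190:240,335:365]);print('red clamp px',xs.mean()+335,ys.mean()+190,len(xs))
```

```text
Traceback (most recent call last):
  File "h.py", line 7, in proj
    p=manip.camera_params(name);K=p['camera_matrix'];E=p['extrinsics']
ValueError: time passes only in moves, steps and waits
```

```bash
sed -i 's/^def ray/import functools\n@functools.cache\ndef cp(n): return manip.camera_params(n)\ndef ray/; s/p=manip.camera_params(/p=cp(/' h.py
cat > fit.py <<'E'
from h import *
from scipy.optimize import minimize
g=cv2.cvtColor(cv2.imread('pics/top0.png'),cv2.COLOR_BGR2GRAY).astype(np.float32)
def samp(c,r,th):
    P=np.stack([c[0]+r*np.cos(th),c[1]+r*np.sin(th),np.full_like(th,.105)],-1).reshape(-1,3)
    uv=np.array([proj('top',q) for q in P],np.float32)
    return cv2.remap(g,uv[:,0].reshape(1,-1),uv[:,1].reshape(1,-1),cv2.INTER_LINEAR)[0].reshape(th.shape)
th=np.linspace(-np.pi,np.pi,90,endpoint=False)
R,T=np.meshgrid(np.array([.060,.064,.068]),th)
f=lambda c:np.minimum(samp(c,R,T),130).mean()
best=min(((f((x,y)),x,y) for x in np.arange(.495,.513,.002) for y in np.arange(-.308,-.289,.002)))
r=minimize(f,best[1:],method='Nelder-Mead',options=dict(xatol=2e-4,initial_simplex=[best[1:],(best[1]+.002,best[2]),(best[1],best[2]+.002)]));c=r.x;print(best,c,r.fun)
t=np.linspace(-np.pi,np.pi,360,endpoint=False);R,T=np.meshgrid(np.array([.061,.064,.067]),t)
pr=samp(c,R,T).mean(1)
for lo,hi in((-.6,.6),(np.pi-.6,np.pi+.6)):
    m=[(a,v) for a,v in zip(np.r_[t,t+2*np.pi],np.r_[pr,pr]) if lo<a<hi]
    a,v=np.array(m).T;w=np.clip(v-120,0,None);print('notch ang',(a*w).sum()/w.sum(),'width',(a[w>0].min(),a[w>0].max()),v.max())
b=cv2.imread('pics/top0.png').astype(int);m=(b[...,2]-b[...,1]>70)&(b[...,2]-b[...,0]>70)
ys,xs=np.nonzero(m[190:240,335:365]);print('red clamp px',xs.mean()+335,ys.mean()+190,len(xs))
E
python3 fit.py; python3 -c "
from h import *
units([.5,-.017,.25])"
```

```text
(np.float32(94.45088), np.float64(0.503), np.float64(-0.296)) [ 0.50209013 -0.29587381] 94.1777114868164
notch ang -0.2754761516147841 width (np.float64(-0.43633231299858233), np.float64(-0.10471975511965992)) 230.0748748779297
notch ang 2.9245551412081423 width (np.float64(2.7401669256310974), np.float64(3.089232776029963)) 228.2708282470703
red clamp px 346.94736842105266 222.3684210526316 19
t 3.45 p [ 0.5213 -0.0172  0.0282] yang 1.661 F [-0.1 -1.   5.5] w 0.124 | units [ 0.0418  0.0039 -0.4437] yaw
```

send_rows:
  increments:
    - {"dx": 0,"dy": 0,"dz": -0.1,"yaw": 0,"claw": 1}
    - {"dx": 0,"dy": 0,"dz": -0.2,"yaw": 0,"claw": 1}
    - {"dx": 0,"dy": 0,"dz": -0.3,"yaw": 0,"claw": 1}
    - {"dx": 0,"dy": 0,"dz": -0.4,"yaw": 0,"claw": 1}
    - {"dx": 0.01,"dy": -0.08,"dz": -0.444,"yaw": 0.02,"claw": 1}
    - {"dx": 0.03,"dy": -0.16,"dz": -0.444,"yaw": 0.05,"claw": 1}
    - {"dx": 0.04,"dy": -0.25,"dz": -0.444,"yaw": 0.08,"claw": 1}
    - {"dx": 0.05,"dy": -0.34,"dz": -0.444,"yaw": 0.12,"claw": 1}
    - {"dx": 0.07,"dy": -0.42,"dz": -0.444,"yaw": 0.15,"claw": 1}
    - {"dx": 0.08,"dy": -0.5,"dz": -0.444,"yaw": 0.19,"claw": 1}
    - {"dx": 0.087,"dy": -0.556,"dz": -0.444,"yaw": 0.224,"claw": 1}
    - {"dx": 0.087,"dy": -0.556,"dz": -0.444,"yaw": 0.224,"claw": 1}
    - {"dx": 0.087,"dy": -0.556,"dz": -0.444,"yaw": 0.224,"claw": 1}

```text
time: 5.08
tool_pos: [0.502, -0.2969, 0.248]
tool_rot: [-0.001, 0.122, 0.993, 0.001]
contact_force: [0.7, 0.4, -2.5]
gripper_width: 0.118
grasp_force: 61.5
```

```bash
python3 -c "
from h import *
shot('w2');units([.503,-.298,.145],1.571-.246)"
```

```text
t 5.12 p [ 0.5022 -0.2967  0.2483] yang 1.327 F [ 0.3  0.1 -2.6] w 0.126 | units [-0.0025 -0.0025  0.2067] yaw 0.0010721526392525327
```

View pics/w2.png

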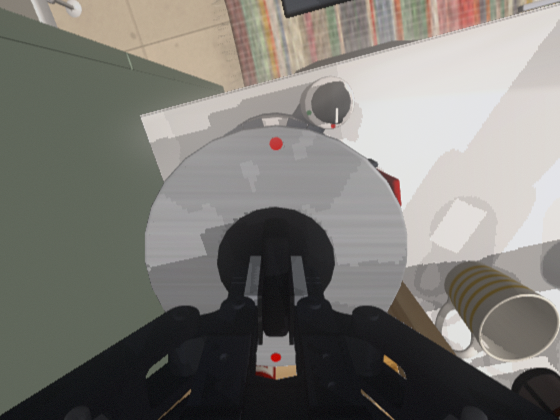

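The lid is held level, with its dots at (276,143) and (276,357). The front notch shows at (275,121), in line with the dots. The dial is at (328,103) and the clamp's red tip at (392,187).

Run:
```python
from h import *
P=load('w2')
z=P[0][2]-.0092
a=wray((275.7,357),z,P);b=wray((276,143),z,P);print((a+b)/2-P[0],np.linalg.norm(a-b),np.arctan2(*(a-b)[1::-1]))
print('notch',wray((275,121),.105,P),'dial',wray((328,103),.106,P),'clamp',wray((392,187),.159,P))
```

```text
[-0.00107864  0.00109987 -0.0092    ] 0.11908538786826249 -0.2457187051959907
notch [ 0.43995857 -0.2809232   0.105     ] dial [ 0.43659034 -0.23510858  0.106     ] clamp [ 0.50273573 -0.20942     0.159     ]
```

send_rows:
  increments:
    - {"dx": -0.002,"dy": -0.002,"dz": 0.08,"yaw": 0,"claw": 1}
    - {"dx": -0.002,"dy": -0.002,"dz": 0.16,"yaw": 0,"claw": 1}
    - {"dx": -0.002,"dy": -0.002,"dz": 0.2,"yaw": 0,"claw": 1}
    - {"dx": -0.002,"dy": -0.002,"dz": 0.22,"yaw": 0,"claw": 1}
    - {"dx": -0.002,"dy": -0.002,"dz": 0.23,"yaw": 0,"claw": 1}
    - {"dx": -0.002,"dy": -0.002,"dz": 0.235,"yaw": 0,"claw": 1}

```text
time: 5.88
tool_pos: [0.5039, -0.2994, 0.1331]
tool_rot: [0.001, 0.122, 0.992, -0.001]
contact_force: [-0.4, 1.2, -2.6]
gripper_width: 0.125
grasp_force: 61.5
```

```bash
python3 -c "
from h import *
units([.503,-.298,.121],1.571-.246)"
```

```text
t 5.88 p [ 0.5039 -0.2994  0.1331] yang 1.326 F [-0.4  1.2 -2.6] w 0.125 | units [0.0026 0.0024 0.0242] yaw 0.0004575933563364387
```

send_rows:
  increments:
    - {"dx": 0.002,"dy": 0.002,"dz": 0.006,"yaw": 0,"claw": 1}
    - {"dx": 0.002,"dy": 0.002,"dz": 0.012,"yaw": 0,"claw": 1}
    - {"dx": 0.002,"dy": 0.002,"dz": 0.016,"yaw": 0,"claw": 1}
    - {"dx": 0.002,"dy": 0.002,"dz": 0.02,"yaw": 0,"claw": 1}
    - {"dx": 0.002,"dy": 0.002,"dz": 0.024,"yaw": 0,"claw": 1}

```text
time: 6.5
tool_pos: [0.503, -0.2981, 0.1212]
tool_rot: [0.001, 0.122, 0.992, -0.0]
contact_force: [-2.7, 2.8, 9.7]
gripper_width: 0.12
grasp_force: 63.2
```

send_rows:
  increments:
    - {"dx": 0,"dy": 0,"dz": 0.001,"yaw": 0,"claw": 1}
    - {"dx": 0,"dy": 0,"dz": 0,"yaw": 0,"claw": 0.3}
    - {"dx": 0,"dy": 0,"dz": 0,"yaw": 0,"claw": -0.2}
    - {"dx": 0,"dy": 0,"dz": 0,"yaw": 0,"claw": -0.2}
    - {"dx": 0,"dy": 0,"dz": -0.04,"yaw": 0,"claw": -0.2}
    - {"dx": 0,"dy": 0,"dz": -0.12,"yaw": 0,"claw": -0.2}
    - {"dx": 0,"dy": 0.04,"dz": -0.22,"yaw": -0.05,"claw": -0.2}
    - {"dx": 0,"dy": 0.08,"dz": -0.26,"yaw": -0.1,"claw": -0.2}
    - {"dx": 0,"dy": 0.1,"dz": -0.26,"yaw": -0.16,"claw": -0.2}
    - {"dx": 0,"dy": 0.1,"dz": -0.26,"yaw": -0.16,"claw": -0.2}
    - {"dx": 0,"dy": 0.1,"dz": -0.26,"yaw": -0.16,"claw": -0.2}

```text
time: 7.88
tool_pos: [0.5144, -0.2495, 0.25]
tool_rot: [-0.0, 0.003, 1.0, -0.0]
contact_force: [0.0, 0.2, -0.7]
gripper_width: 0.604
grasp_force: 0.0
```

```bash
python3 -c "
from h import *
shot('w3');units([.503,-.17,.2],1.571)"
```

```text
t 7.92 p [ 0.5143 -0.2496  0.2497] yang 1.564 F [ 0.1 -0.   0.7] w 0.603 | units [0.0236 0.159  0.0995] yaw -0.0046435003805786286
```

View pics/w3.png

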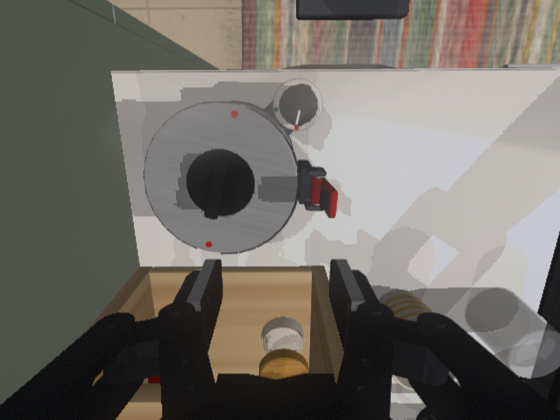

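The lid now sits in the collar, with its dots at (235,114) and (209,244). The clamp hinge is at (314,182), with its tip leaning outward at about (331,197). The dial is at (298,103).

Run:
```python
from h import *
P=load('w3')
for z in(.112,.118):
    a=wray((209,244),z,P);b=wray((235,114),z,P);print('lid',(a+b)/2,np.linalg.norm(a-b),np.arctan2(*(a-b)[1::-1]))
print('dialtop',wray((298,103),.106,P),'redmark',wray((296,128),.08,P),'green',wray((276,109),.08,P),'base c',wray((298,104),.08,P))
print('hinge',wray((312,182),.115,P))
for z in(.13,.145,.155):print('tip',wray((331,184),z,P),wray((333,212),z,P))
```

```text
lid [ 0.50252162 -0.29643144  0.112     ] 0.11933611474991453 -0.24806934888153298
lid [ 0.50110416 -0.29540126  0.118     ] 0.11677145131371819 -0.24806934888153287
dialtop [ 0.43645595 -0.22991428  0.106     ] redmark [ 0.45842866 -0.22975497  0.08      ] green [ 0.44149865 -0.24813901  0.08      ] base c [ 0.4373069  -0.22820788  0.08      ]
hinge [ 0.50142235 -0.21749221  0.115     ]
tip [ 0.49967908 -0.20359487  0.13      ] [ 0.52382778 -0.20082392  0.13      ]
tip [ 0.49605446 -0.20617358  0.145     ] [ 0.51881629 -0.20356177  0.145     ]
tip [ 0.49363805 -0.20789272  0.155     ] [ 0.5154753 -0.205387   0.155    ]
```

send_rows:
  increments:
    - {"dx": 0.01,"dy": 0.1,"dz": 0,"yaw": -0.005,"claw": 1}
    - {"dx": 0.02,"dy": 0.17,"dz": 0,"yaw": -0.005,"claw": 1}
    - {"dx": 0.022,"dy": 0.17,"dz": 0.05,"yaw": -0.005,"claw": 1}
    - {"dx": 0.022,"dy": 0.17,"dz": 0.15,"yaw": -0.005,"claw": 1}
    - {"dx": 0.022,"dy": 0.17,"dz": 0.215,"yaw": -0.005,"claw": 1}
    - {"dx": 0.022,"dy": 0.17,"dz": 0.215,"yaw": -0.005,"claw": 1}
    - {"dx": 0.022,"dy": 0.17,"dz": 0.215,"yaw": -0.005,"claw": 1}

```text
time: 8.8
tool_pos: [0.5048, -0.1649, 0.1438]
tool_rot: [0.001, -0.001, 1.0, -0.0]
contact_force: [1.0, -0.1, 0.6]
gripper_width: -0.001
grasp_force: 0.0
```

```bash
python3 -c "
from h import *
units([.503,-.215,.142],1.571)"
```

```text
t 8.8 p [ 0.5048 -0.1649  0.1438] yang 1.572 F [ 1.  -0.1  0.6] w -0.001 | units [ 0.0037 -0.1003  0.0036] yaw 0.0008179801768659622
```

send_rows:
  increments:
    - {"dx": 0.002,"dy": -0.03,"dz": 0.003,"yaw": 0,"claw": 1}
    - {"dx": 0.002,"dy": -0.05,"dz": 0.003,"yaw": 0,"claw": 1}
    - {"dx": 0.002,"dy": -0.065,"dz": 0.003,"yaw": 0,"claw": 1}
    - {"dx": 0.002,"dy": -0.08,"dz": 0.003,"yaw": 0,"claw": 1}
    - {"dx": 0.002,"dy": -0.09,"dz": 0.003,"yaw": 0,"claw": 1}
    - {"dx": 0.002,"dy": -0.1,"dz": 0.003,"yaw": 0,"claw": 1}

```text
time: 9.55
tool_pos: [0.5029, -0.2141, 0.1403]
tool_rot: [-0.0, -0.001, 1.0, 0.0]
contact_force: [-0.1, 2.4, -0.4]
gripper_width: 0.001
grasp_force: 0.9
```

send_rows:
  increments:
    - {"dx": 0,"dy": -0.015,"dz": 0,"yaw": 0,"claw": 1}
    - {"dx": 0,"dy": -0.03,"dz": 0,"yaw": 0,"claw": 1}
    - {"dx": 0,"dy": -0.045,"dz": 0,"yaw": 0,"claw": 1}
    - {"dx": 0,"dy": -0.06,"dz": 0.005,"yaw": 0,"claw": 1}
    - {"dx": 0,"dy": -0.064,"dz": 0.015,"yaw": 0,"claw": 1}
    - {"dx": 0,"dy": -0.064,"dz": 0.025,"yaw": 0,"claw": 1}
    - {"dx": 0,"dy": -0.064,"dz": 0.035,"yaw": 0,"claw": 1}

```text
time: 10.42
tool_pos: [0.5032, -0.2463, 0.123]
tool_rot: [0.0, -0.001, 1.0, -0.0]
contact_force: [0.1, -1.2, 2.7]
gripper_width: -0.002
grasp_force: 0.9
```

send_rows:
  increments:
    - {"dx": 0,"dy": 0,"dz": 0.005,"yaw": 0,"claw": 1}
    - {"dx": 0,"dy": 0,"dz": 0.01,"yaw": 0,"claw": 1}
    - {"dx": 0,"dy": 0,"dz": 0.014,"yaw": 0,"claw": 1}
    - {"dx": 0,"dy": 0,"dz": 0.014,"yaw": 0,"claw": 1}

```text
time: 10.92
tool_pos: [0.5035, -0.2464, 0.1214]
tool_rot: [-0.001, -0.001, 1.0, -0.0]
contact_force: [-11.3, 5.2, 25.5]
gripper_width: -0.002
grasp_force: 12.7
```

It stops firmly at about 25 N, so I'll back off and look.

send_rows:
  increments:
    - {"dx": 0,"dy": 0,"dz": -0.05,"yaw": 0,"claw": 1}
    - {"dx": 0,"dy": 0.04,"dz": -0.15,"yaw": 0,"claw": 1}
    - {"dx": -0.03,"dy": 0.12,"dz": -0.2,"yaw": 0,"claw": 1}
    - {"dx": -0.06,"dy": 0.12,"dz": -0.2,"yaw": 0,"claw": 1}
    - {"dx": -0.06,"dy": 0.12,"dz": -0.2,"yaw": 0,"claw": 1}

```text
time: 11.55
tool_pos: [0.5331, -0.1858, 0.2148]
tool_rot: [-0.001, -0.002, 1.0, 0.0]
contact_force: [0.5, -1.5, -0.2]
gripper_width: -0.004
grasp_force: 0.0
```

```bash
python3 -c "
from h import *
shot('w4');units([.503,-.25,.13],1.571)
i=cv2.imread('pics/w4.png')[60:300,90:390]
cv2.imwrite('pics/w4c.png',cv2.resize(i,None,fx=2.5,fy=2.5))"
```

```text
t 11.6 p [ 0.5324 -0.186   0.2142] yang 1.573 F [-0.5 -0.7 -0.4] w -0.003 | units [ 0.0585 -0.1281  0.1684] yaw 0.0015588071825232142
```

View pics/w4c.png

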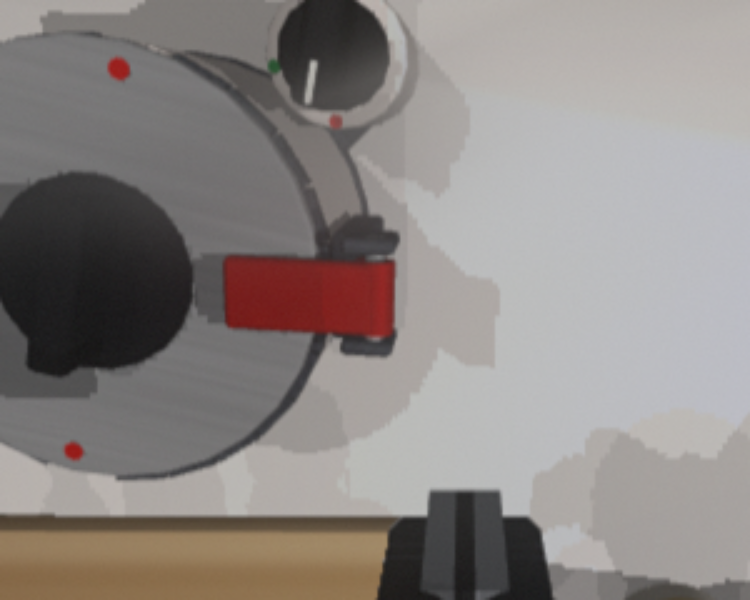

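The clamp lies over the lid with its tip at crop pixel (225,292) and a narrow shadow. The dial's pointer is at (310,82) by the red mark, which is off. I'll press once more, nearer the tip, to be sure.

send_rows:
  increments:
    - {"dx": 0.03,"dy": -0.08,"dz": 0.03,"yaw": 0,"claw": 1}
    - {"dx": 0.058,"dy": -0.14,"dz": 0.08,"yaw": 0,"claw": 1}
    - {"dx": 0.058,"dy": -0.14,"dz": 0.14,"yaw": 0,"claw": 1}
    - {"dx": 0.058,"dy": -0.14,"dz": 0.17,"yaw": 0,"claw": 1}
    - {"dx": 0.058,"dy": -0.14,"dz": 0.18,"yaw": 0,"claw": 1}
    - {"dx": 0.058,"dy": -0.14,"dz": 0.186,"yaw": 0,"claw": 1}
    - {"dx": 0.058,"dy": -0.14,"dz": 0.19,"yaw": 0,"claw": 1}
    - {"dx": 0.058,"dy": -0.14,"dz": 0.194,"yaw": 0,"claw": 1}
    - {"dx": 0.058,"dy": -0.14,"dz": 0.197,"yaw": 0,"claw": 1}
    - {"dx": 0.058,"dy": -0.14,"dz": 0.197,"yaw": 0,"claw": 1}

```text
time: 12.85
tool_pos: [0.5052, -0.2565, 0.1214]
tool_rot: [0.001, -0.001, 1.0, -0.001]
contact_force: [-4.3, 3.1, 12.4]
gripper_width: 0.001
grasp_force: 6.0
```

send_rows:
  increments:
    - {"dx": 0,"dy": 0,"dz": -0.05,"yaw": 0,"claw": 1}
    - {"dx": -0.04,"dy": -0.01,"dz": -0.05,"yaw": 0,"claw": 1}
    - {"dx": -0.08,"dy": -0.02,"dz": -0.05,"yaw": 0,"claw": 1}
    - {"dx": -0.08,"dy": -0.02,"dz": -0.02,"yaw": 0,"claw": 1}
    - {"dx": -0.08,"dy": -0.02,"dz": 0.0,"yaw": 0,"claw": 1}
    - {"dx": -0.08,"dy": -0.02,"dz": 0.012,"yaw": 0,"claw": 1}
    - {"dx": -0.08,"dy": -0.02,"dz": 0.017,"yaw": 0,"claw": 1}
    - {"dx": -0.08,"dy": -0.02,"dz": 0.022,"yaw": 0,"claw": 1}
    - {"dx": -0.08,"dy": -0.02,"dz": 0.022,"yaw": 0,"claw": 1}

```text
time: 13.98
tool_pos: [0.5431, -0.2656, 0.1119]
tool_rot: [-0.002, -0.001, 1.0, 0.001]
contact_force: [-14.9, 8.8, 26.6]
gripper_width: 0.001
grasp_force: 13.4
```

```bash
python3 -c "
from h import *
units([.503,-.25,.13],1.571)"
```

```text
t 13.97 p [ 0.5431 -0.2656  0.1119] yang 1.573 F [-14.9   8.8  26.6] w 0.001 | units [ 0.0803  0.0314 -0.0358] yaw 0.001451020334784688
```

The flange top probes at z = 0.1119, so the lid is home. The clamp top at its tip read 0.1214, a little high. I'll turn the fingers and probe nearer the hinge to get the arm's slope.

send_rows:
  increments:
    - {"dx": 0,"dy": 0,"dz": -0.12,"yaw": 0,"claw": 1}
    - {"dx": 0.04,"dy": 0.03,"dz": -0.12,"yaw": 0.12,"claw": 1}
    - {"dx": 0.084,"dy": 0.064,"dz": -0.12,"yaw": 0.24,"claw": 1}
    - {"dx": 0.084,"dy": 0.064,"dz": -0.12,"yaw": 0.36,"claw": 1}
    - {"dx": 0.084,"dy": 0.064,"dz": -0.12,"yaw": 0.48,"claw": 1}
    - {"dx": 0.084,"dy": 0.064,"dz": -0.12,"yaw": 0.6,"claw": 1}
    - {"dx": 0.084,"dy": 0.064,"dz": -0.12,"yaw": 0.72,"claw": 1}
    - {"dx": 0.084,"dy": 0.064,"dz": -0.12,"yaw": 0.84,"claw": 1}
    - {"dx": 0.084,"dy": 0.064,"dz": -0.12,"yaw": 0.96,"claw": 1}
    - {"dx": 0.084,"dy": 0.064,"dz": -0.1,"yaw": 1.0,"claw": 1}
    - {"dx": 0.084,"dy": 0.064,"dz": -0.07,"yaw": 1.0,"claw": 1}
    - {"dx": 0.084,"dy": 0.064,"dz": -0.05,"yaw": 1.0,"claw": 1}
    - {"dx": 0.084,"dy": 0.064,"dz": -0.04,"yaw": 1.0,"claw": 1}
    - {"dx": 0.084,"dy": 0.064,"dz": -0.032,"yaw": 1.0,"claw": 1}
    - {"dx": 0.084,"dy": 0.064,"dz": -0.027,"yaw": 1.0,"claw": 1}
    - {"dx": 0.084,"dy": 0.064,"dz": -0.027,"yaw": 1.0,"claw": 1}

```text
time: 15.98
tool_pos: [0.5025, -0.2344, 0.122]
tool_rot: [0.0, 0.681, 0.733, -0.0]
contact_force: [-3.2, 2.0, 5.7]
gripper_width: 0.002
grasp_force: 2.9
```

```bash
python3 -c "
from h import *
units([.503,-.234,.12],0);print(manip.state()['joint_pos'])"
```

```text
t 15.97 p [ 0.5025 -0.2344  0.122 ] yang 0.073 F [-3.2  2.   5.7] w 0.002 | units [0.0006 0.0011 0.0039] yaw 0.04887091591812872
[-5.70595508e-01 -2.16781841e-02  1.87662379e+00 -1.31973461e-04
  1.28638154e+00 -6.43864850e-01]
```

The probe reads 0.122 near the hinge and 0.1214 at the tip, so the arm lies flat and the clamp is closed. Next I'll triangulate the dial.

Run:
```python
from h import *
A=np.zeros((3,3));B=np.zeros(3)
for n,uv in(('w2',(328,103)),('w3',(298,103.5)),('w4',(223.2,80.5))):
    P=load(n);a=wray(uv,.08,P);b=wray(uv,.11,P);d=(b-a)/np.linalg.norm(b-a);M=np.eye(3)-np.outer(d,d);A+=M;B+=M@a
    print(n,wray(uv,.08,P).round(4),wray(uv,.095,P).round(4),wray(uv,.106,P).round(4))
print('tri',np.linalg.solve(A,B))
i=[cv2.resize(cv2.imread(f'pics/{n}.png')[v-32:v+32,u-32:u+32],(380,380),interpolation=cv2.INTER_CUBIC) for n,u,v in(('w3',298,105),('w4',223,82))]
cv2.imwrite('pics/d.png',np.hstack(i))
```

```text
w2 [ 0.4365 -0.2307  0.08  ] [ 0.436 -0.233  0.095] [ 0.4356 -0.2346  0.106 ]
w3 [ 0.4357 -0.2278  0.08  ] [ 0.4357 -0.2288  0.095 ] [ 0.4357 -0.2295  0.106 ]
w4 [ 0.4368 -0.2262  0.08  ] [ 0.4378 -0.224   0.095 ] [ 0.4385 -0.2224  0.106 ]
tri [ 0.43625261 -0.22796544  0.06727266]
```

View pics/d.png

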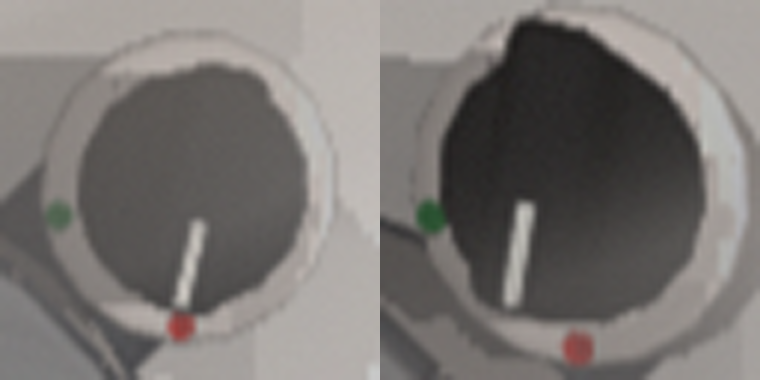

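Both crops show the dial at off: the white pointer is on the bar, near the red mark, and the bar runs from (535,20) to (510,305) in the right crop.

Run:
```python
from h import *
def g(n,off,u,v,cx,z):return wray(((u-cx)*64/380+off[0]-32,v*64/380+off[1]-32),z,load(n))
z=.106
f=lambda a,b:(((a+b)/2).round(4),np.linalg.norm(a-b).round(4),np.arctan2(*(b-a)[1::-1]).round(3))
print('w4 bar',f(g('w4',(223,82),535,20,380,z),g('w4',(223,82),511,305,380,z)))
print('w4 line',f(g('w4',(223,82),526,205,380,z),g('w4',(223,82),511,305,380,z)))
print('w3 line',f(g('w3',(298,105),199,222,0,z),g('w3',(298,105),181,305,0,z)), g('w3',(298,105),181,305,0,z),g('w4',(223,82),511,305,380,z))
for n,o,c,r,gr in(('w3',(298,105),0,(181,326),(59,214)),('w4',(223,82),380,(578,348),(431,214))):
    R=g(n,o,*r,c,.08);G=g(n,o,*gr,c,.08);d=np.array([.4363,-.228,.08]);print(n,np.arctan2(*(R-d)[1::-1]),np.arctan2(*(G-d)[1::-1]),np.linalg.norm(R-d),np.linalg.norm(G-d))
units([.4363,-.229,.15],1.571-.09)
```

```text
w4 bar (array([ 0.4368, -0.2281,  0.106 ]), np.float64(0.0321), np.float64(-0.142))
w4 line (array([ 0.4469, -0.2292,  0.106 ]), np.float64(0.0117), np.float64(-0.209))
w3 line (array([ 0.4468, -0.2294,  0.106 ]), np.float64(0.0115), np.float64(-0.208)) [ 0.45246409 -0.23054439  0.106     ] [ 0.4526467  -0.23038134  0.106     ]
w3 -0.04298180366758092 -1.3675512147603046 0.020908991252724857 0.02020266588389863
w4 0.07947779161887907 -1.3024173355924091 0.021753365324976615 0.017709687193400544
t 15.97 p [ 0.5025 -0.2344  0.122 ] yang 0.073 F [-3.2  2.   5.7] w 0.002 | units [ 0.0204 -0.1312 -0.0561] yaw -0.9384624174152046
```

send_rows:
  increments:
    - {"dx": 0,"dy": 0,"dz": -0.1,"yaw": 0,"claw": 0.48}
    - {"dx": 0.01,"dy": -0.06,"dz": -0.1,"yaw": -0.12,"claw": 0.48}
    - {"dx": 0.023,"dy": -0.135,"dz": -0.1,"yaw": -0.24,"claw": 0.48}
    - {"dx": 0.023,"dy": -0.135,"dz": -0.1,"yaw": -0.36,"claw": 0.48}
    - {"dx": 0.023,"dy": -0.135,"dz": -0.1,"yaw": -0.48,"claw": 0.48}
    - {"dx": 0.023,"dy": -0.135,"dz": -0.1,"yaw": -0.6,"claw": 0.48}
    - {"dx": 0.023,"dy": -0.135,"dz": -0.1,"yaw": -0.72,"claw": 0.48}
    - {"dx": 0.023,"dy": -0.135,"dz": -0.1,"yaw": -0.84,"claw": 0.48}
    - {"dx": 0.023,"dy": -0.135,"dz": -0.1,"yaw": -0.892,"claw": 0.48}
    - {"dx": 0.023,"dy": -0.135,"dz": -0.09,"yaw": -0.892,"claw": 0.48}
    - {"dx": 0.023,"dy": -0.135,"dz": -0.08,"yaw": -0.892,"claw": 0.48}
    - {"dx": 0.023,"dy": -0.135,"dz": -0.08,"yaw": -0.892,"claw": 0.48}

```text
time: 17.48
tool_pos: [0.4336, -0.2273, 0.1595]
tool_rot: [-0.001, 0.08, 0.997, 0.0]
contact_force: [-0.6, 0.3, 1.2]
gripper_width: 0.256
grasp_force: 0.0
```

```bash
python3 -c "
from h import *
units([.4345,-.2277,.088],1.411)"
```

```text
t 17.48 p [ 0.4336 -0.2273  0.1595] yang 1.41 F [-0.6  0.3  1.2] w 0.256 | units [-0.002  -0.0005  0.1429] yaw -0.0003907876440091644
```

send_rows:
  increments:
    - {"dx": -0.002,"dy": 0,"dz": 0.06,"yaw": 0,"claw": 0.48}
    - {"dx": -0.002,"dy": 0,"dz": 0.09,"yaw": 0,"claw": 0.48}
    - {"dx": -0.002,"dy": 0,"dz": 0.1,"yaw": 0,"claw": 0.48}
    - {"dx": -0.002,"dy": 0,"dz": 0.11,"yaw": 0,"claw": 0.48}
    - {"dx": -0.002,"dy": 0,"dz": 0.116,"yaw": 0,"claw": 0.48}

```text
time: 18.1
tool_pos: [0.4354, -0.2281, 0.1028]
tool_rot: [0.0, 0.08, 0.997, -0.0]
contact_force: [-0.8, 0.7, 0.7]
gripper_width: 0.262
grasp_force: 0.0
```

send_rows:
  increments:
    - {"dx": 0,"dy": 0,"dz": 0.01,"yaw": 0,"claw": 0.48}
    - {"dx": 0,"dy": 0,"dz": 0.02,"yaw": 0,"claw": 0.48}
    - {"dx": 0,"dy": 0,"dz": 0.026,"yaw": 0,"claw": 0.48}
    - {"dx": 0,"dy": 0,"dz": 0.026,"yaw": 0,"claw": 0.48}

```text
time: 18.6
tool_pos: [0.4348, -0.2276, 0.0889]
tool_rot: [-0.0, 0.08, 0.997, 0.0]
contact_force: [-0.2, -1.1, -1.1]
gripper_width: 0.26
grasp_force: 0.0
```

send_rows:
  increments:
    - {"dx": 0,"dy": 0,"dz": 0,"yaw": 0,"claw": 1}
    - {"dx": 0,"dy": 0,"dz": 0,"yaw": 0,"claw": 1}
    - {"dx": 0,"dy": 0,"dz": 0,"yaw": 0,"claw": 1}

```text
time: 18.98
tool_pos: [0.4351, -0.2279, 0.0895]
tool_rot: [0.0, 0.08, 0.997, -0.0]
contact_force: [-0.6, 0.4, -0.9]
gripper_width: 0.121
grasp_force: 59.9
```

```bash
python3 -c "
from h import *
units([.4365,-.228,.088],1.411-1.3);print(manip.state()['ft_torque'])"
```

```text
t 18.98 p [ 0.4351 -0.2279  0.0895] yang 1.411 F [-0.6  0.4 -0.9] w 0.121 | units [-0.0028  0.0003  0.003 ] yaw 0.8666191059158108
[-0.09261431 -0.00631428 -0.06249968]
```

send_rows:
  increments:
    - {"dx": 0,"dy": 0,"dz": 0,"yaw": 0.08,"claw": 1}
    - {"dx": -0.001,"dy": 0,"dz": 0,"yaw": 0.16,"claw": 1}
    - {"dx": -0.001,"dy": 0,"dz": 0,"yaw": 0.24,"claw": 1}
    - {"dx": -0.002,"dy": 0,"dz": 0,"yaw": 0.32,"claw": 1}
    - {"dx": -0.002,"dy": 0,"dz": 0,"yaw": 0.4,"claw": 1}
    - {"dx": -0.002,"dy": 0,"dz": 0,"yaw": 0.48,"claw": 1}
    - {"dx": -0.002,"dy": 0,"dz": 0,"yaw": 0.56,"claw": 1}
    - {"dx": -0.002,"dy": 0,"dz": 0,"yaw": 0.64,"claw": 1}
    - {"dx": -0.002,"dy": 0,"dz": 0,"yaw": 0.72,"claw": 1}
    - {"dx": -0.002,"dy": 0,"dz": 0,"yaw": 0.76,"claw": 1}

```text
time: 20.23
tool_pos: [0.4366, -0.2264, 0.0895]
tool_rot: [-0.001, 0.606, 0.795, 0.002]
contact_force: [2.1, 6.4, 2.5]
gripper_width: 0.123
grasp_force: 60.1
```

```bash
python3 -c "
from h import *
units([.4365,-.228,.088],1.411-1.3);print(manip.state()['ft_torque'])"
```

```text
t 20.23 p [ 0.4366 -0.2264  0.0895] yang 0.269 F [2.1 6.4 2.5] w 0.123 | units [-0.0031 -0.0011  0.003 ] yaw 0.10517813311014734
[ 0.92475934 -0.35713924  0.01382225]
```

Turned 1.14 rad with little resistance. I'll continue to the stop in small steps.

send_rows:
  increments:
    - {"dx": -0.001,"dy": 0,"dz": 0,"yaw": 0.04,"claw": 1}
    - {"dx": -0.002,"dy": 0,"dz": 0,"yaw": 0.08,"claw": 1}
    - {"dx": -0.002,"dy": 0,"dz": 0,"yaw": 0.11,"claw": 1}
    - {"dx": -0.002,"dy": 0,"dz": 0,"yaw": 0.14,"claw": 1}
    - {"dx": -0.002,"dy": 0,"dz": 0,"yaw": 0.14,"claw": 1}

```text
time: 20.85
tool_pos: [0.437, -0.2273, 0.0896]
tool_rot: [-0.001, 0.684, 0.729, 0.002]
contact_force: [2.9, 6.5, 3.7]
gripper_width: 0.117
grasp_force: 78.7
```

```bash
python3 -c "
from h import *
units([.4365,-.228,.088],1.411-1.35);print(manip.state()['ft_torque'])"
```

```text
t 20.85 p [ 0.437  -0.2273  0.0896] yang 0.064 F [2.9 6.5 3.7] w 0.117 | units [-0.0013 -0.0011  0.0032] yaw 0.0020856277652502677
[ 0.93584612 -0.31703238  0.94296204]
```

The z torque has risen to about 0.94 N m, so the stop is reached. I'll press it a touch further, then release and rise.

send_rows:
  increments:
    - {"dx": 0,"dy": 0,"dz": 0,"yaw": 0.03,"claw": 1}
    - {"dx": 0,"dy": 0,"dz": 0,"yaw": 0.03,"claw": 1}
    - {"dx": 0,"dy": 0,"dz": 0,"yaw": 0.0,"claw": 0.48}
    - {"dx": 0,"dy": 0,"dz": 0,"yaw": 0,"claw": 0.48}
    - {"dx": 0,"dy": 0,"dz": 0,"yaw": 0,"claw": 0.48}
    - {"dx": 0,"dy": 0,"dz": -0.04,"yaw": 0,"claw": 0.48}
    - {"dx": 0,"dy": 0,"dz": -0.1,"yaw": 0,"claw": 0.48}
    - {"dx": 0,"dy": 0,"dz": -0.2,"yaw": 0,"claw": 0.48}
    - {"dx": 0,"dy": 0,"dz": -0.3,"yaw": -0.1,"claw": 0.48}
    - {"dx": 0,"dy": 0,"dz": -0.3,"yaw": -0.2,"claw": 0.48}
    - {"dx": 0,"dy": -0.05,"dz": -0.3,"yaw": -0.3,"claw": 0.48}
    - {"dx": 0,"dy": -0.05,"dz": -0.3,"yaw": -0.4,"claw": 0.48}
    - {"dx": 0,"dy": -0.05,"dz": -0.3,"yaw": -0.5,"claw": 0.48}
    - {"dx": 0,"dy": -0.05,"dz": -0.3,"yaw": -0.6,"claw": 0.48}
    - {"dx": 0,"dy": -0.05,"dz": -0.3,"yaw": -0.7,"claw": 0.48}
    - {"dx": 0,"dy": -0.05,"dz": -0.3,"yaw": -0.8,"claw": 0.48}
    - {"dx": 0,"dy": -0.05,"dz": -0.3,"yaw": -0.9,"claw": 0.48}
    - {"dx": 0,"dy": 0.05,"dz": -0.3,"yaw": -1.0,"claw": 0.48}
    - {"dx": 0,"dy": 0.05,"dz": -0.3,"yaw": -1.0,"claw": 0.48}

```text
time: 23.22
tool_pos: [0.4626, -0.2271, 0.2385]
tool_rot: [-0.001, 0.004, 1.0, 0.001]
contact_force: [-0.1, -0.4, 0.2]
gripper_width: 0.258
grasp_force: 0.0
```

```bash
python3 -c "
from h import *
shot('w5');units([.4365,-.228,.088],1.57)
i=cv2.imread('pics/w5.png')[30:330,80:455]
cv2.imwrite('pics/w5c.png',cv2.resize(i,None,fx=2,fy=2))"
```

```text
t 23.27 p [ 0.4616 -0.2272  0.2388] yang 1.561 F [ 0.2  0.3 -0.2] w 0.259 | units [ 0.0498 -0.0022  0.3016] yaw -0.0059105950017507665
```

View pics/w5c.png

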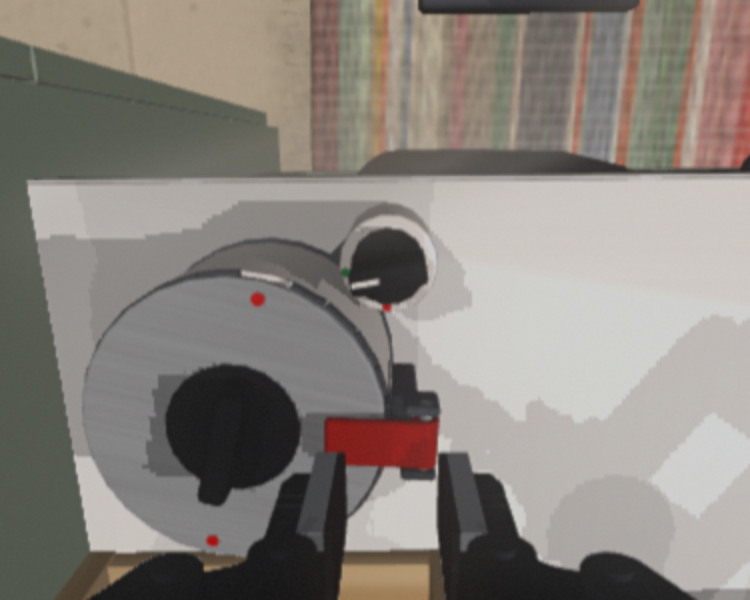

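The lid is flat in the collar and the clamp lies over it. The dial pointer runs from (380,283) to (350,287), towards the green mark at (345,272). I'll check its angle before handing in.

Run:
```python
from h import *
P=load('w5');q=lambda u,v,z:wray((u/2+80,v/2+30),z,P)
a,b=q(380,283,.106),q(350,287,.106);print('pointer',a,b,np.arctan2(*(b-a)[1::-1]),'from axis',np.arctan2(b[1]+.228,b[0]-.4366))
c=np.array([.4366,-.228,.08])
for n,p in(('red',q(387,307,.08)),('green',q(345,272,.08))):print(n,np.arctan2(*(p-c)[1::-1]))
```

```text
pointer [ 0.43953574 -0.23100204  0.106     ] [ 0.4411445  -0.24374916  0.106     ] -1.4452543508314524 from axis -1.2898720647406523
red -0.016903342881904117
green -1.4259479976561658
```

Run:
```python
from h import *
for n,u0,v0 in(('w3',298,115),('w4',215,93),('w5',262,172)):
    P=load(n);g=cv2.imread(f'pics/{n}.png').min(2)[v0-16:v0+16,u0-16:u0+16]
    m=(g>150).astype(np.uint8);k,l,s,c=cv2.connectedComponentsWithStats(m)
    for j in range(1,k):
        if 5<s[j,4]<120:
            y,x=np.nonzero(l==j);w=np.array([wray((a+u0-16,b+v0-16),.106,P)[:2] for a,b in zip(x,y)])
            ce=w.mean(0);d=np.linalg.svd(w-ce)[2][0];d*=np.sign(d@(ce-[.4366,-.228]))
            r=ce-[.4366,-.228];print(n,s[j,4],ce.round(4),'pca',np.arctan2(d[1],d[0]).round(3),'cen',np.arctan2(r[1],r[0]).round(3),np.linalg.norm(r).round(4))
```

```text
w3 25 [ 0.4478 -0.2301] pca -0.221 cen -0.187 0.0114
w3 73 [ 0.4549 -0.2208] pca -1.183 cen 0.372 0.0197
w3 26 [ 0.4548 -0.2369] pca -1.879 cen -0.456 0.0203
w4 36 [ 0.4479 -0.23  ] pca -0.212 cen -0.173 0.0115
w5 28 [ 0.4395 -0.2378] pca -1.394 cen -1.285 0.0102
w5 21 [ 0.4484 -0.2348] pca -1.925 cen -0.524 0.0136
w5 14 [ 0.4518 -0.2261] pca -0.578 cen 0.122 0.0153
```

The pointer turned only about 1.1 to 1.2 rad, just short of the threshold. I'll regrip at the bar's present angle and drive it to the stop.

send_rows:
  increments:
    - {"dx": 0.02,"dy": 0,"dz": 0,"yaw": 0.12,"claw": 0.48}
    - {"dx": 0.05,"dy": -0.002,"dz": 0,"yaw": 0.24,"claw": 0.48}
    - {"dx": 0.05,"dy": -0.002,"dz": 0.04,"yaw": 0.36,"claw": 0.48}
    - {"dx": 0.05,"dy": -0.002,"dz": 0.08,"yaw": 0.48,"claw": 0.48}
    - {"dx": 0.05,"dy": -0.002,"dz": 0.12,"yaw": 0.6,"claw": 0.48}
    - {"dx": 0.05,"dy": -0.002,"dz": 0.16,"yaw": 0.72,"claw": 0.48}
    - {"dx": 0.05,"dy": -0.002,"dz": 0.18,"yaw": 0.84,"claw": 0.48}
    - {"dx": 0.05,"dy": -0.002,"dz": 0.2,"yaw": 0.887,"claw": 0.48}
    - {"dx": 0.05,"dy": -0.002,"dz": 0.22,"yaw": 0.887,"claw": 0.48}
    - {"dx": 0.05,"dy": -0.002,"dz": 0.24,"yaw": 0.887,"claw": 0.48}
    - {"dx": 0.05,"dy": -0.002,"dz": 0.24,"yaw": 0.887,"claw": 0.48}

```text
time: 24.65
tool_pos: [0.4355, -0.2278, 0.1183]
tool_rot: [-0.001, 0.621, 0.784, -0.0]
contact_force: [-1.1, -0.2, -0.1]
gripper_width: 0.257
grasp_force: 0.0
```

```bash
python3 -c "
from h import *
units([.4366,-.228,.088],.23)"
```

```text
t 24.65 p [ 0.4355 -0.2278  0.1183] yang 0.231 F [-1.1 -0.2 -0.1] w 0.257 | units [-0.0011  0.0021  0.0606] yaw 0.0004744176836154838
```

send_rows:
  increments:
    - {"dx": -0.001,"dy": 0.002,"dz": 0.015,"yaw": 0,"claw": 0.48}
    - {"dx": -0.001,"dy": 0.002,"dz": 0.028,"yaw": 0,"claw": 0.48}
    - {"dx": -0.001,"dy": 0.002,"dz": 0.042,"yaw": 0,"claw": 0.48}
    - {"dx": -0.001,"dy": 0.002,"dz": 0.056,"yaw": 0,"claw": 0.48}
    - {"dx": -0.001,"dy": 0.002,"dz": 0.06,"yaw": 0,"claw": 0.48}
    - {"dx": -0.001,"dy": 0.002,"dz": 0.06,"yaw": 0,"claw": 1}
    - {"dx": -0.001,"dy": 0.002,"dz": 0.06,"yaw": 0,"claw": 1}
    - {"dx": -0.001,"dy": 0.002,"dz": 0.06,"yaw": 0,"claw": 1}

```text
time: 25.65
tool_pos: [0.4371, -0.2282, 0.089]
tool_rot: [-0.0, 0.621, 0.784, 0.0]
contact_force: [1.1, -0.4, -2.6]
gripper_width: 0.122
grasp_force: 59.5
```

```bash
python3 -c "
from h import *
units([.4366,-.228,.088],.0);print(manip.state()['ft_torque'])"
```

```text
t 25.65 p [ 0.4371 -0.2282  0.089 ] yang 0.23 F [ 1.1 -0.4 -2.6] w 0.122 | units [ 0.0006 -0.001   0.0019] yaw 0.15360417445018015
[ 0.04861038 -0.15388749 -0.02303312]
```

send_rows:
  increments:
    - {"dx": 0,"dy": 0,"dz": 0,"yaw": 0.04,"claw": 1}
    - {"dx": 0,"dy": 0,"dz": 0,"yaw": 0.08,"claw": 1}
    - {"dx": 0,"dy": 0,"dz": 0,"yaw": 0.11,"claw": 1}
    - {"dx": 0,"dy": 0,"dz": 0,"yaw": 0.11,"claw": 1}

```text
time: 26.15
tool_pos: [0.4372, -0.2282, 0.089]
tool_rot: [-0.0, 0.682, 0.731, -0.0]
contact_force: [0.1, 2.2, -3.7]
gripper_width: 0.118
grasp_force: 73.9
```

```bash
python3 -c "
from h import *
units([.4366,-.228,.088],.0);print(manip.state()['ft_torque'])"
```

```text
t 26.15 p [ 0.4372 -0.2282  0.089 ] yang 0.07 F [ 0.1  2.2 -3.7] w 0.118 | units [ 0.0004 -0.0011  0.0021] yaw 0.046809784346941864
[ 0.16728784 -0.13180375  1.8081502 ]
```

Torque is 1.8 N m at the stop. I'll release while still biasing clockwise, so that opening the fingers can't drag the dial back.

send_rows:
  increments:
    - {"dx": 0,"dy": 0,"dz": 0,"yaw": 0.02,"claw": 1}
    - {"dx": 0,"dy": 0,"dz": 0,"yaw": 0.03,"claw": 1}
    - {"dx": 0,"dy": 0,"dz": 0,"yaw": 0.04,"claw": 0.62}
    - {"dx": 0,"dy": 0,"dz": 0,"yaw": 0.08,"claw": 0.62}
    - {"dx": 0,"dy": 0,"dz": 0,"yaw": 0.12,"claw": 0.62}
    - {"dx": 0,"dy": 0,"dz": 0,"yaw": 0.12,"claw": 0.55}

```text
time: 26.9
tool_pos: [0.4376, -0.2292, 0.0901]
tool_rot: [0.001, 0.747, 0.664, 0.0]
contact_force: [-1.0, -0.9, -0.2]
gripper_width: 0.224
grasp_force: 0.3
```

```bash
python3 -c "
from h import *
units([.4366,-.228,.088],.0);print(manip.state()['ft_torque'])"
```

```text
t 26.9 p [ 0.4376 -0.2292  0.0901] yang -0.118 F [-1.  -0.9 -0.2] w 0.224 | units [ 0.0021 -0.0023  0.0042] yaw -0.07846857352416133
[-0.05463593  0.0516908  -0.01380036]
```

Free of contact. I'll rise, turn back and measure the pointer.

send_rows:
  increments:
    - {"dx": 0,"dy": 0,"dz": -0.05,"yaw": 0,"claw": 0.5}
    - {"dx": 0,"dy": 0,"dz": -0.15,"yaw": 0,"claw": 0.5}
    - {"dx": 0,"dy": 0,"dz": -0.25,"yaw": 0,"claw": 0.5}
    - {"dx": 0,"dy": 0,"dz": -0.3,"yaw": -0.12,"claw": 0.5}
    - {"dx": 0,"dy": 0,"dz": -0.3,"yaw": -0.24,"claw": 0.5}
    - {"dx": 0,"dy": 0,"dz": -0.3,"yaw": -0.36,"claw": 0.5}
    - {"dx": 0,"dy": 0,"dz": -0.3,"yaw": -0.48,"claw": 0.5}
    - {"dx": 0,"dy": 0,"dz": -0.3,"yaw": -0.6,"claw": 0.5}
    - {"dx": 0,"dy": 0,"dz": -0.3,"yaw": -0.72,"claw": 0.5}
    - {"dx": 0,"dy": 0,"dz": -0.3,"yaw": -0.84,"claw": 0.5}
    - {"dx": 0,"dy": 0.05,"dz": -0.3,"yaw": -1.0,"claw": 0.5}
    - {"dx": 0,"dy": 0.05,"dz": -0.3,"yaw": -1.0,"claw": 0.5}
    - {"dx": 0,"dy": 0.05,"dz": -0.3,"yaw": -1.0,"claw": 0.5}

```text
time: 28.52
tool_pos: [0.4625, -0.2316, 0.2399]
tool_rot: [0.001, 0.094, 0.996, -0.0]
contact_force: [-0.8, 0.5, -0.2]
gripper_width: 0.253
grasp_force: 0.0
```

Run:
```python
from h import *
shot('w6');P=load('w6');units([.4366,-.228,.088],1.57)
T=cp('wrist')['tool_from_camera'];tp,R=P
q=T[:3,:3].T@(R.T@(np.array([.4366,-.228,.106])-tp)-T[:3,3]);u=cp('wrist')['camera_matrix']@(q/q[2]);u0,v0=int(u[0]),int(u[1]);print(u0,v0)
G=cv2.imread('pics/w6.png');g=G.min(2)[v0-20:v0+20,u0-20:u0+20]
k,l,s,c=cv2.connectedComponentsWithStats((g>150).astype(np.uint8))
for j in range(1,k):
    if 5<s[j,4]<120:
        y,x=np.nonzero(l==j);w=np.array([wray((a+u0-20,b+v0-20),.106,P)[:2] for a,b in zip(x,y)])
        ce=w.mean(0);d=np.linalg.svd(w-ce)[2][0];r=ce-[.4366,-.228];d*=np.sign(d@r);print(s[j,4],ce.round(4),'pca',np.arctan2(d[1],d[0]).round(3),'cen',np.arctan2(r[1],r[0]).round(3),np.linalg.norm(r).round(4))
i=[cv2.resize(G[v0-32:v0+32,u0-32:u0+32],(380,380),interpolation=cv2.INTER_CUBIC),cv2.resize(G[v0+10:v0+110,u0-70:u0+30],(380,380),interpolation=cv2.INTER_CUBIC)]
cv2.imwrite('pics/d6.png',np.hstack(i))
```

```text
t 28.57 p [ 0.4623 -0.2315  0.2398] yang 1.383 F [-0.5  0.6 -0.4] w 0.25 | units [ 0.0521 -0.0026  0.3036] yaw -0.12443245279745696
273 167
26 [ 0.4246 -0.211 ] pca -2.891 cen 2.187 0.0208
30 [ 0.4394 -0.2374] pca -1.422 cen -1.28 0.0098
20 [ 0.4486 -0.2333] pca -1.91 cen -0.417 0.0132
```

View pics/d6.png

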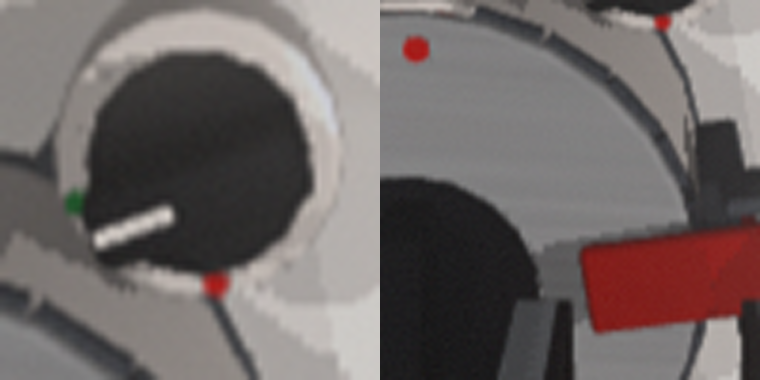

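The pointer is at the same angle (about −1.42 rad) after two hard pushes against the stop, and it points at the green mark. The clamp is flat and the lid is home, so I'm handing in.

```bash
python3 -c "
from plant import manip
print(manip.job_done())"
```

```text
the job is handed in; nothing more can be done
None
```

The job is handed in at about 28.6 s of the 72 s, with no verdict returned: the lid is home (flange top probed at z = 0.1119 m), the clamp is flat on it by two height probes, and the dial is hard against its on stop with its pointer at the green mark.

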